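Return the blue wheel-nut socket to its bin on the tilted carousel

ROBOT

A 6-joint arm with a two-finger parallel gripper is mounted at the origin on the work surface. World frame = base frame: x ahead of the robot, y to its left, z up, the work surface at z = 0. Lengths are in m, angles in rad, forces in N, time in s.
With the tool pointing down it reaches from about 0.425 to 0.95 m from the base axis. Payload 3.5 kg.
Tool frame: the origin (TCP) lies at the very end of the fingers, on their centre line; the grasp point (between the pads) lies 19 mm behind it; z points along the fingers, y is the line along which they close (so a half turn about z gives the same grasp; the last joint's range is limited). The gripper opens to 85 mm and grips with 20 to 120 N. Pads are 22 mm wide; open, the fingers measure 114 mm over their backs; the gripper's body (76 mm by 85 mm) begins 54 mm behind the grasp point. The pads swing forward as they close: fully open they stand 13 mm farther back than shut.
Start: joints at [1.138, 0.286, 1.577, -0, 1.279, -0.15], TCP at [0.188, 0.648, 0.231] pointing down, gripper open.
Joint ranges: [-2.77, 2.77], [-0.9, 2.22], [0.21, 2.48], [-1.53, 4.67], [0.24, 2.81], [-2.84, 2.84]. Speed limits (rad/s): [2.79, 2.79, 3.14, 3.14, 3.14, 3.14].

INTERFACE

Orientations are given as a rotation vector (axis times angle).
In Python, from plant import readout, eyes, ticket gives the robot as it stands. The module is installed in compiled form; this text tells all that it offers.
- The arm moves only by the tool drive_tool, never from a script. Its argument "rows" is a list of rows, each an object of numbers: "rx", "ry", "rz": the turn, a rotation vector about the tool's x, y, z in rad; "dx", "dy", "dz": the shift along the tool's x, y, z in mm; "jaw": the opening, from 0 (shut) to 1 (fully open). A call has exactly 8 rows; each row is the pose to reach, as a shift and turn from the pose commanded when the call began, along the tool's axes at that moment; what a row does not reach only later rows make up. A row lasts 1/8 s, in which the tool goes at most 62.5 mm and 10.7 degrees, less where a joint would pass 70% of its speed; a pose out of reach is approached as far as the arm can. A call with a gripper value outside its range is refused whole. The fingers move at their own pace and stop on an object; "grip_force" is the grip in N (left out, the last holds). Time passes only in rows, so rows that repeat a pose let the fingers close, or fill a call up. It gives the time, the measured TCP pose, the force, the opening and the grip force at its end, in the units of the state.
- readout.read_state(): the state, without advancing time (a new reading comes with each control period).
- eyes.get_image(name): name is "scene" or "side" or "wrist"; returns a dict with "color" (480x640x3 uint8, red, green, blue), "vfov" (degrees; the focal length in pixels is half the picture's height over the tangent of half this angle, whatever the lens; pixels are square), "cx", "cy" (the principal point, pixels), "extrinsics" (4x4, takes a point from camera to world coordinates). Camera axes: x right, y down, z forward; pixel columns grow to the right and rows downward; lengths in m; the calibration is good to about 2 mm. A picture is of the moment at which its call begins. There is no depth.
- ticket.job_done(): hands the job in; it is judged then, once.
The state is a dict: "time": time; "qpos": joint angles; "qd": joint speeds; "joint_efforts": joint torques, N m; "tcp_pos": TCP position; "tool_rot": TCP orientation; "force": force on the tool from outside, world axes, zero at the start; "ft_torque": the same for the moment, N m; "opening": opening from 0.0 (shut) to 1.0 (fully open); "finger_force": force on a finger pad.
Only numpy, scipy, OpenCV 4.12 (cv2) and the standard library are available. Lean on these libraries where they do the work, as an engineer would, in place of code of your own. Each camera call takes 0.05 s, during which the arm holds its last target. There are 200 camera calls.

TASK

Turn the tilted parts carousel until its blue bin is at the front, in line with the yellow arrow on the stand's foot, and only then put the blue-sleeved socket into that bin. Lower it gently along the slope of the bin until you feel it stand on the bin's floor (how high the floor is set is not known), and only then let go, without dropping or ramming it. Leave the blue bin at the arrow, and leave the red and yellow sockets and the steel cone on the bench where they are.

Things in the scene. Friction and masses are not known exactly. Their poses are not given: they have to be found in the camera images.
- stand: Fixed red stand of the carousel. Origin on the bench, 130 mm straight below the centre of the disc's top face. z up, x away from the robot, y left; yaw within 0.2 rad. The carousel's axis leans 30 degrees from vertical towards -x: it points along (-0.5, 0, 0.866) here. The front is the -x side, the disc's lowest; a yellow arrow on the foot at x = -185 mm, y = 0 marks it.
- bar (a point): Middle of the black overhead tube, 24 mm thick, 360 mm long along the stand's y; 128 mm in front (-x) of the stand's origin, 312 mm up; from its ends it bends back and down to posts at x = 30, y = +-210 mm. It is in the way of a vertical gripper over the front bin: work from the robot's side with the tool leaning 30 degrees, parallel to the carousel's axis.
- carousel (a joint): Turn of the carousel, rad, counter-clockwise positive seen from above; 0 or any multiple of 2 pi: blue bin exactly at the front. Turns freely 12 rad each way, stays where left; takes about 3 N at a post. Grey disc 330 mm wide with five bins 72 degrees apart, counter-clockwise: blue, red, green (holds a short socket, top 89 mm over the disc), white (holds a cone, 74 mm), yellow.
- post (a point): Top of one of the five equal turning posts (black caps), midway between bins, 72 degrees apart: 16 mm thick, 120 mm high over the disc, parallel to the axis, 140 mm from it. This one is 36 degrees counter-clockwise of the blue bin. Pinch or push a post near its top to turn the disc; a turn of over about 70 degrees needs more strokes, each with a fresh post near the front.
- blue_bin (a point): Centre of the blue bin's mouth, 80 mm above the disc, 105 mm from the axis; z out of the bin along the axis, x towards the axis. All bins are alike: 54 mm (radial) by 60 mm inside, walls 4 mm thick and 80 mm high. Only the blue bin's floor is adjustable: it holds up to about 25 N before slipping down, and is set anew each time, 55 to 75 mm below the mouth.
- blue_socket_mid (a point): Centre of the blue-sleeved deep impact socket: a dark steel cylinder 44 mm in diameter and 140 mm long, standing upright on the bench, about 0.5 kg. Origin half-way up, z along its length. Either end may go down.
- red_socket_mid (a point): Centre of the red-sleeved socket, same shape and size, standing on the bench; leave alone.
- yellow_socket_mid (a point): Centre of the yellow-sleeved socket, same shape and size, standing on the bench; leave alone.
- cone_mid (a point): Centre of a steel centring cone standing on the bench, 90 mm wide at its foot, 65 mm high; leave alone.

How it is judged:
On the way, in this order (a step that is already met when the one before it is completed fails the run):
1. the blue bin is at the arrow, within 15 mm, and the carousel stands still, with the blue socket not yet in it (y of blue_bin in the frame of stand between -0.015 and 0.015 m and x of blue_bin in the frame of stand below 0 m and velocity of joint carousel between -0.05 and 0.05 rad/s and distance between blue_socket_mid and blue_bin above 0.08 m), for 0.3 s.
2. the blue socket stands on the blue bin's floor while the fingers still hold it, with the bin at the arrow (y of blue_bin in the frame of stand between -0.02 and 0.02 m and x of blue_bin in the frame of stand below 0 m and x of blue_socket_mid in the frame of blue_bin between -0.025 and 0.025 m and y of blue_socket_mid in the frame of blue_bin between -0.025 and 0.025 m and z of blue_socket_mid in the frame of blue_bin between -0.013 and 0.025 m and angle between the z axis of blue_socket_mid and the z axis of blue_bin, either way round below 0.3 rad and contact force between blue_socket and pad above 0.3 N and contact force between the fingers and blue_socket above 0.5 N), for 0.1 s.
At the end, for the whole second after the job is handed in: The blue socket stands in the blue bin, on its floor, within 25 mm of the bin's centre and 17 degrees of its axis, at rest and released; the blue bin is at the front within 20 mm of the arrow's line and the carousel is still (y of blue_bin in the frame of stand between -0.02 and 0.02 m and x of blue_bin in the frame of stand below 0 m and velocity of joint carousel between -0.05 and 0.05 rad/s and x of blue_socket_mid in the frame of blue_bin between -0.025 and 0.025 m and y of blue_socket_mid in the frame of blue_bin between -0.025 and 0.025 m and z of blue_socket_mid in the frame of blue_bin between -0.013 and 0.025 m and angle between the z axis of blue_socket_mid and the z axis of blue_bin, either way round below 0.3 rad and linear speed of blue_socket below 0.02 m/s and contact force between blue_socket and pad above 0.3 N); the robot touches nothing.
It fails at once if the blue socket is rammed onto the bin's floor (over 50 N) (contact force between blue_socket and pad above 50 N).
It fails at once if a bystander (red socket, yellow socket, cone) is moved by more than 25 mm (distance of any of red_socket_mid, yellow_socket_mid, cone_mid from where it was at the start of the episode above 0.025 m).
It also fails if it takes over 72 s, if anything falls off the work surface, if the arm or the gripper's body presses on something with over 40 N, if the wrist force passes 120 N, or if a joint passes its speed limit or range.

## Working session

There is one attempt and no reset: what is moved stays moved. The work goes in short steps, Python scripts to look and compute and a tool call to move; the robot and the scene stay as the last step left them, time stands still between calls to the robot, and variables do not carry over. Pictures are saved under pics/ and viewed, at most 13 in all, crops included, and the job is handed in when it is done.

Besides the shell and the picture viewer there is one more tool, called as name([rows], argument=value, ...), one row to a line, values as JSON. drive_tool: Moves the arm, as the interface text tells. Its arguments: {"type":"object","properties":{"rows":{"type":"array"},"grip_force":{"type":"number"}},"required":["rows"]}

```bash
mkdir -p pics; python3 - <<'E'
from plant import readout, eyes
import cv2,pickle,numpy as np
s=readout.read_state();print(s)
for n in ("scene","side"):
    im=eyes.get_image(n);pickle.dump(im,open(f'pics/{n}0.pkl','wb'))
    cv2.imwrite(f'pics/{n}0.png',im['color'][:,:,::-1]);print(n,im['vfov'],im['cx'],im['cy'],np.round(im['extrinsics'],3).tolist(),[k for k in im])
E
```

```text
{'time': 0.0, 'qpos': array([ 1.13801859e+00,  2.87198543e-01,  1.57818388e+00, -2.75566952e-05,
        1.27858617e+00, -1.50016096e-01]), 'qd': array([-6.32836599e-04, -6.36237964e-04, -8.69154845e-04, -1.47442565e-04,
       -7.58144730e-04,  8.67442324e-05]), 'joint_efforts': array([-3.13155106e-04, -4.05996358e+01, -2.92613804e+01, -1.73306858e-04,
        5.98330764e-03, -1.51523466e-06]), 'tcp_pos': array([0.18804026, 0.64759423, 0.22992152]), 'tool_rot': array([-0.44257744, -3.10959598,  0.00358594]), 'force': array([-0.37678492,  0.52469271, -0.13612141]), 'ft_torque': array([ 0.00290803, -0.00975034,  0.00148984]), 'finger_force': 0.0, 'opening': 0.9987117976166314}
scene 54.955845977800756 325.59356011325974 238.13445974169346 [[0.131, 0.724, -0.678, 1.29], [0.991, -0.096, 0.089, -0.095], [-0.001, -0.683, -0.73, 1.001], [0.0, 0.0, 0.0, 1.0]] ['color', 'vfov', 'cx', 'cy', 'extrinsics']
side 46.92599661835376 326.5864674246045 229.12816344792526 [[0.99, -0.084, 0.114, 0.403], [-0.141, -0.696, 0.704, -0.883], [0.02, -0.713, -0.701, 1.103], [0.0, 0.0, 0.0, 1.0]] ['color', 'vfov', 'cx', 'cy', 'extrinsics']
```

View pics/scene0.png

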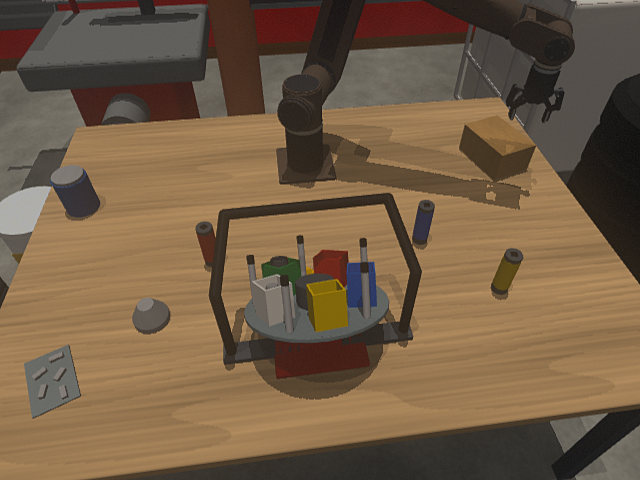

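View pics/side0.png

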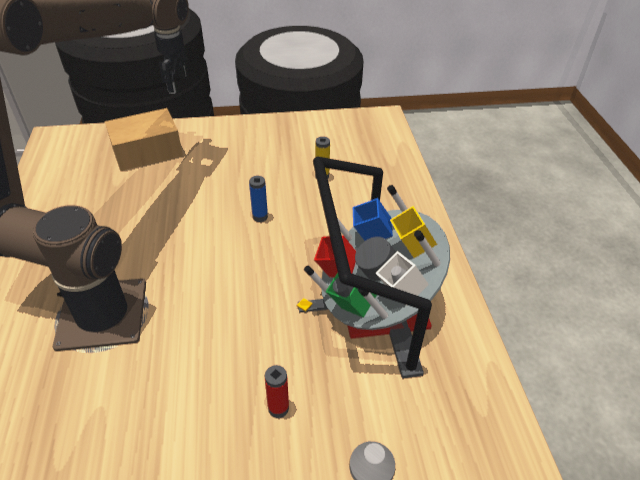

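The scene view shows blue socket top (427,205), yellow (514,254), red (205,228) and cone (150,304). The side view shows bin mouths blue (371,211), red (335,248), white (396,271), yellow (411,225), arrow near (304,305), and bar ends (319,162) and (345,278). Next I fit the stand pose and carousel angle to these.

```bash
cat > h.py <<'E'
import numpy as np,pickle,cv2
from scipy.optimize import least_squares
from scipy.spatial.transform import Rotation as R
def proj(im,P):
    E=im['extrinsics'];f=240/np.tan(np.radians(im['vfov'])/2)
    c=(np.atleast_2d(P)-E[:3,3])@E[:3,:3]
    return c[:,:2]/c[:,2:]*f+[im['cx'],im['cy']]
def plane(im,uv,z):
    E=im['extrinsics'];f=240/np.tan(np.radians(im['vfov'])/2)
    d=E[:3,:3]@[(uv[0]-im['cx'])/f,(uv[1]-im['cy'])/f,1]
    return E[:3,3]+d*(z-E[2,3])/d[2]
A=R.from_euler('y',-30,degrees=True).as_matrix() # disc frame in stand: z=axis
def disc(r,ang,h): # ang: carousel-relative angle from front
    return A@[-r*np.cos(ang),-r*np.sin(ang),h]+[0,0,.13]
def stand(p): return R.from_euler('z',p[2]).as_matrix(),np.array([p[0],p[1],0])
def world(p,s):
    M,t=stand(p);return M@np.asarray(s)+t
def binp(p,k,h=.08,r=.105): return world(p,disc(r,p[3]+k*2*np.pi/5,h))
def postp(p,k,h=.12): return world(p,disc(.14,p[3]+(k+.5)*2*np.pi/5,h))
E
python3 - <<'E'
from h import *
I={n:pickle.load(open(f'pics/{n}0.pkl','rb')) for n in('scene','side')}
ob=[('side','b',0,(371,211)),('side','b',1,(335,248)),('side','b',3,(396,271)),('side','b',4,(411,225)),('scene','b',4,(327,290)),
('side','s',(-.128,.18,.312),(319,162)),('side','s',(-.128,-.18,.312),(345,278)),('scene','s',(-.128,-.18,.312),(222,213)),('scene','s',(-.128,.18,.312),(391,199)),
('side','s',(-.185,0,0),(304,305))]
def res(p,v=False):
    o=[]
    for n,k,a,uv in ob:
        P=binp(p,a) if k=='b' else world(p,a)
        o.append(proj(I[n],P)[0]-uv)
    return np.array(o) if v else np.ravel(o)
for a0 in(-1,-2,1,2):
    r=least_squares(res,[.75,0,0,a0],loss='soft_l1');print(r.x,r.cost)
    if r.cost<200: p=r.x;print(np.round(res(p,1),1).tolist())
pickle.dump(p,open('p.pkl','wb'))
print('posts',[np.round(proj(I[n],[postp(p,k) for k in range(5)])).tolist() for n in I])
for nm,sc,sd,z in(('blue',(427,205),(258,181),.14),('yel',(514,254),(323,142),.14),('red',(205,228),(276,372),.14),('cone',(144,303),(375,453),.065)):
    print(nm,plane(I['scene'],sc,z).round(4),plane(I['side'],sd,z).round(4))
M=I['side']['color'][150:235,225:295]; 
c=np.hstack([cv2.resize(I['side']['color'][150:240,225:300],(375,450),interpolation=cv2.INTER_CUBIC),cv2.resize(I['scene']['color'][185:275,395:470],(375,450),interpolation=cv2.INTER_CUBIC)])
cv2.imwrite('pics/sock.png',c[:,:,::-1])
im=cv2.resize(I['side']['color'][130:380,270:470],(640,800))[:,:,::-1].copy()
for k in range(5):
    for P,c in((binp(p,k),(0,255,0)),(postp(p,k),(255,0,255))):
        u=(proj(I['side'],P)[0]-[270,130]+.5)*3.2;cv2.circle(im,tuple(u.astype(int)),4,c,-1)
cv2.imwrite('pics/fit.png',im[:600])
E
```

```text
[ 0.68001752 -0.04332751 -0.01502654 -1.78211003] 21.4590653785303
[[-0.8, 0.7], [-3.3, -1.8], [-0.3, -0.3], [-0.5, -1.4], [-6.9, -1.6], [3.4, -1.5], [0.5, -0.4], [0.8, 0.5], [-3.9, 1.4], [2.5, 1.2]]
[ 0.68001752 -0.0433275  -0.01502652 -1.78211005] 21.459065378527217
[[-0.8, 0.7], [-3.3, -1.8], [-0.3, -0.3], [-0.5, -1.4], [-6.9, -1.6], [3.4, -1.5], [0.5, -0.4], [0.8, 0.5], [-3.9, 1.4], [2.5, 1.2]]
[ 0.68001752 -0.0433275  -0.01502651 -1.78211005] 21.45906537852723
[[-0.8, 0.7], [-3.3, -1.8], [-0.3, -0.3], [-0.5, -1.4], [-6.9, -1.6], [3.4, -1.5], [0.5, -0.4], [0.8, 0.5], [-3.9, 1.4], [2.5, 1.2]]
[ 0.68001752 -0.04332752 -0.01502667  4.50107537] 21.459065378631344
[[-0.8, 0.7], [-3.3, -1.8], [-0.3, -0.3], [-0.5, -1.4], [-6.9, -1.6], [3.4, -1.5], [0.5, -0.4], [0.8, 0.5], [-3.9, 1.4], [2.5, 1.2]]
posts [[[363.0, 241.0], [300.0, 236.0], [248.0, 255.0], [278.0, 277.0], [360.0, 266.0]], [[332.0, 209.0], [309.0, 266.0], [361.0, 289.0], [420.0, 236.0], [395.0, 188.0]]]
blue [0.404  0.3011 0.14  ] [0.4016 0.2908 0.14  ]
yel [0.6053 0.4647 0.14  ] [0.6016 0.4491 0.14  ]
red [ 0.4135 -0.2978  0.14  ] [ 0.4055 -0.3004  0.14  ]
cone [ 0.5789 -0.452   0.065 ] [ 0.5787 -0.4527  0.065 ]
```

View pics/fit.png

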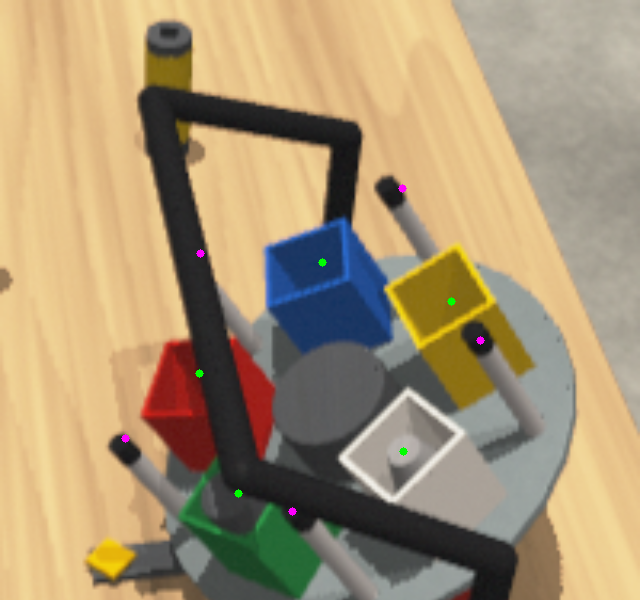

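View pics/sock.png

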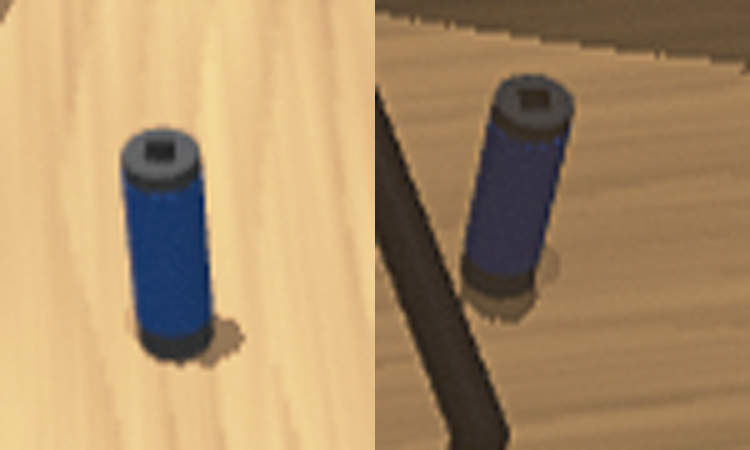

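```bash
python3 - <<'E'
from h import *
I={n:pickle.load(open(f'pics/{n}0.pkl','rb')) for n in('scene','side')}
S=(('scene',0,(427,204.5)),('side',0,(257,180)),('scene',1,(514,254)),('side',1,(323,141.6)),('scene',2,(205,228)),('side',2,(276,372)))
ob=[('side','b',0,(368.5,212)),('side','b',1,(335,248)),('side','b',3,(395.5,270.5)),('side','b',4,(408.5,224)),('scene','b',4,(327,290)),
('side','p',4,(390,188.5)),('side','p',3,(419,233)),('side','p',1,(308,268)),('scene','p',0,(364,241)),('scene','p',1,(300,238)),('scene','p',2,(251,258)),('scene','p',3,(285,278)),('scene','p',4,(364,264)),
('side','s',(-.128,.18,.312),(318,160)),('side','s',(-.128,-.18,.312),(345,278)),('scene','s',(-.128,-.18,.312),(222,213)),('scene','s',(-.128,.18,.312),(391,199)),
('side','s',(-.185,0,0),(304,305)),('scene','s',(.03,-.21,0),(231,356)),('scene','s',(.03,.21,0),(405,335))]
def dist(n,P,q):
    im=I[n];u=proj(im,P)[0];c=np.array([im['cx'],im['cy']]);f=240/np.tan(np.radians(im['vfov'])/2)
    d=(u-c)/f;k=q[0 if n=='scene' else 1];return c+f*d*(1+k*(d@d))
def res(q,v=False):
    p=q[:4];o=[]
    for n,k,a,uv in ob:
        P=binp(p,a) if k=='b' else postp(p,a) if k=='p' else world(p,a)
        o.append(dist(n,P,q[4:])-uv)
    for n,i,uv in S: o.append(dist(n,np.r_[q[6+2*i:8+2*i],.14],q[4:])-uv)
    return np.array(o) if v else np.ravel(o)
for fix in(1,0):
    g=lambda q:res(np.r_[q[:4],0,0,q[6:]] if fix else q)
    r=least_squares(g,[.7,0,0,-1.8,0,0,.4,.3,.6,.45,.41,-.3],loss='soft_l1');print(r.cost,r.x.round(4));
    if not fix: print(np.round(res(r.x,1),1).tolist());p=r.x
pickle.dump(p,open('p.pkl','wb'))
c=[cv2.resize(I['scene']['color'][180:380,200:440],(800,667),interpolation=cv2.INTER_CUBIC)[:600]]
im=c[0][:,:,::-1].copy()
for k in range(5):
  for P,c in((binp(p[:4],k),(0,255,0)),(postp(p[:4],k),(255,0,255))):
    u=(dist('scene',P,p[4:])-[200,180]+.5)*3.333;cv2.circle(im,tuple(u.astype(int)),4,c,-1)
cv2.imwrite('pics/fit2.png',im)
E
```

```text
40.57680097415202 [ 0.6792 -0.0382 -0.0035 -1.7455  0.      0.      0.4003  0.3004  0.6046
  0.4637  0.4064 -0.2995]
35.3857080123555 [ 6.7840e-01 -3.7200e-02 -6.0000e-04 -1.7492e+00  2.1950e-01  2.2080e-01
  4.0120e-01  2.9740e-01  6.0170e-01  4.4970e-01  4.0830e-01 -2.9480e-01]
[[-1.3, -1.5], [-5.0, -1.8], [1.0, -2.8], [0.4, -3.4], [-2.0, -2.8], [2.2, -2.3], [0.6, -1.2], [0.3, -1.2], [-0.8, -1.5], [-0.1, -1.9], [-1.5, -2.4], [-1.4, -1.6], [0.2, 0.0], [2.3, -0.7], [0.6, -2.1], [1.7, 0.4], [-2.1, -0.3], [1.6, 0.5], [-1.4, 0.1], [-1.7, 0.1], [-0.5, -0.4], [0.4, -0.8], [-0.1, 0.0], [0.0, -0.2], [-0.5, -1.7], [0.4, -0.4]]
```

View pics/fit2.png

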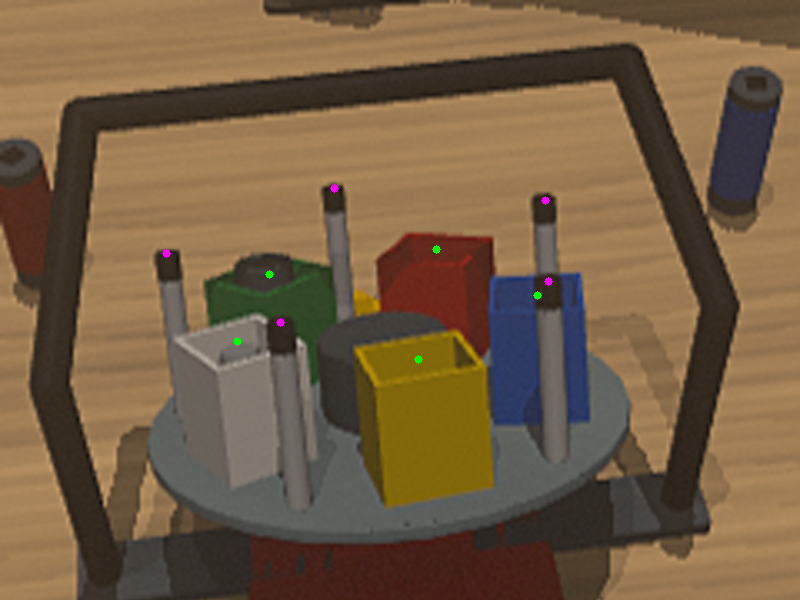

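The overlay points sit on the bins and posts. Stand is about (0.678,-0.037), yaw about 0, carousel at about -100°, so it must turn +100°. Plan: stroke 1 takes post 1 from 8° to 48°, and stroke 2 takes post 0 from -24° to 36°.

```bash
cat >> h.py <<'E'
def lean(p,yaw=0):
    z=A@[0,0,-1.];y=np.array([0,1.,0]);T=np.c_[np.cross(y,z),y,z]
    return stand(p)[0]@T
def rows(pos,Rt,st):
    R0=R.from_rotvec(st['tool_rot']).as_matrix()
    print('t',round(st['time'],2),'d(mm)',((np.asarray(pos)-st['tcp_pos'])@R0*1000).round(1),'r',R.from_matrix(R0.T@Rt).as_rotvec().round(3))
E
python3 - <<'E'
from h import *
from plant import readout
p=pickle.load(open('p.pkl','rb'))[:4]
s=readout.read_state()
for h in(.162,.092):
    t=postp(p,1,h);print(t.round(3));rows(t,lean(p),s)
E
```

```text
[ 0.477 -0.056  0.201]
t 0.1 d(mm) [-474.1 -595.    30.2] r [-0.076 -0.521 -0.275]
[ 0.512 -0.056  0.14 ]
t 0.1 d(mm) [-507.7 -585.1   90.8] r [-0.076 -0.521 -0.275]
```

drive_tool([
  {"dx": -40,"dy": -45,"dz": 0,"jaw": 1},
  {"dx": -80,"dy": -92,"dz": 0,"ry": -0.1,"rz": -0.05,"jaw": 1},
  {"dx": -115,"dy": -140,"dz": 0,"rx": -0.03,"ry": -0.2,"rz": -0.1,"jaw": 1},
  {"dx": -150,"dy": -188,"dz": 0,"rx": -0.05,"ry": -0.3,"rz": -0.15,"jaw": 1},
  {"dx": -188,"dy": -235,"dz": 0,"rx": -0.06,"ry": -0.4,"rz": -0.2,"jaw": 1},
  {"dx": -225,"dy": -282,"dz": 0,"rx": -0.076,"ry": -0.52,"rz": -0.275,"jaw": 1},
  {"dx": -262,"dy": -330,"dz": 0,"rx": -0.076,"ry": -0.52,"rz": -0.275,"jaw": 1},
  {"dx": -300,"dy": -376,"dz": 0,"rx": -0.076,"ry": -0.52,"rz": -0.275,"jaw": 1},
])

```text
$.rows[0]: bad value
```

```bash
python3 - <<'E'
from h import *
from plant import readout
p=pickle.load(open('p.pkl','rb'))[:4]
s=readout.read_state();print(s['tcp_pos'],s['qpos'].round(2),s['force'])
for h in(.175,.162,.092):
    rows(postp(p,1,h),lean(p),s)
E
```

```text
[0.18805097 0.64764284 0.23004626] [ 1.14  0.29  1.58  0.    1.28 -0.15] [-2.88443849e-01  6.32761589e-02  2.32568608e-04]
t 0.1 d(mm) [-467.8 -596.8   19. ] r [-0.076 -0.521 -0.275]
t 0.1 d(mm) [-474.1 -595.    30.2] r [-0.076 -0.521 -0.275]
t 0.1 d(mm) [-507.7 -585.1   90.8] r [-0.076 -0.521 -0.275]
```

drive_tool([
  {"rx": 0,"ry": 0,"rz": 0,"dx": -40,"dy": -45,"dz": 0,"jaw": 1},
  {"rx": 0,"dx": -80,"dy": -92,"dz": 0,"ry": -0.1,"rz": -0.05,"jaw": 1},
  {"dx": -115,"dy": -140,"dz": 0,"rx": -0.03,"ry": -0.2,"rz": -0.1,"jaw": 1},
  {"dx": -150,"dy": -188,"dz": 0,"rx": -0.05,"ry": -0.3,"rz": -0.15,"jaw": 1},
  {"dx": -188,"dy": -235,"dz": 0,"rx": -0.06,"ry": -0.4,"rz": -0.2,"jaw": 1},
  {"dx": -225,"dy": -282,"dz": 0,"rx": -0.076,"ry": -0.52,"rz": -0.275,"jaw": 1},
  {"dx": -262,"dy": -330,"dz": 0,"rx": -0.076,"ry": -0.52,"rz": -0.275,"jaw": 1},
  {"dx": -300,"dy": -376,"dz": 0,"rx": -0.076,"ry": -0.52,"rz": -0.275,"jaw": 1},
])

```text
time: 1.1
tcp_pos: [0.371, 0.2021, 0.2308]
tool_rot: [-0.001, 2.617, 0.003]
force: [0.3, 0.6, -0.7]
opening: 0.999
finger_force: 0.0
```

```bash
python3 - <<'E'
from h import *
from plant import readout
p=pickle.load(open('p.pkl','rb'))[:4]
s=readout.read_state();print(s['tcp_pos'],s['qpos'].round(2),s['force'])
for h in(.175,.162,.092):
    rows(postp(p,1,h),lean(p),s)
E
```

```text
[0.37101172 0.20207344 0.23079517] [ 0.36 -0.59  2.41 -0.24  0.84 -1.09] [ 0.29454512  0.55454795 -0.68546825]
t 1.1 d(mm) [ -77.  -258.3   65.4] r [0.003 0.001 0.001]
t 1.1 d(mm) [ -76.9 -258.3   78.4] r [0.003 0.001 0.001]
t 1.1 d(mm) [ -76.9 -258.5  148.4] r [0.003 0.001 0.001]
```

drive_tool([
  {"rx": 0,"ry": 0,"rz": 0,"dx": -15,"dy": -50,"dz": 12,"jaw": 0.6},
  {"rx": 0,"ry": 0,"rz": 0,"dx": -30,"dy": -100,"dz": 25,"jaw": 0.6},
  {"rx": 0,"ry": 0,"rz": 0,"dx": -45,"dy": -150,"dz": 38,"jaw": 0.6},
  {"rx": 0,"ry": 0,"rz": 0,"dx": -60,"dy": -200,"dz": 52,"jaw": 0.6},
  {"rx": 0,"ry": 0,"rz": 0,"dx": -72,"dy": -240,"dz": 65,"jaw": 0.6},
  {"rx": 0,"ry": 0,"rz": 0,"dx": -77,"dy": -258,"dz": 78,"jaw": 0.6},
  {"rx": 0,"ry": 0,"rz": 0,"dx": -77,"dy": -258,"dz": 78,"jaw": 0.6},
  {"rx": 0,"ry": 0,"rz": 0,"dx": -77,"dy": -258,"dz": 78,"jaw": 0.6},
])

```text
time: 2.1
tcp_pos: [0.4765, -0.0539, 0.2014]
tool_rot: [0.001, 2.619, 0.004]
force: [-1.1, 1.0, -0.3]
opening: 0.602
finger_force: 0.0
```

```bash
python3 - <<'E'
from h import *
from plant import readout,eyes
p=pickle.load(open('p.pkl','rb'))[:4]
s=readout.read_state()
rows(postp(p,1,.092),lean(p),s)
im=eyes.get_image('wrist');pickle.dump(im,open('pics/w1.pkl','wb'))
print(im['vfov'],im['cx'],im['cy'],np.round(im['extrinsics'],3).tolist())
c=im['color'][:,:,::-1].copy()
for k in range(5):
  for P,cc in((binp(p,k),(0,255,0)),(postp(p,k),(255,0,255))):
    u=proj(im,P)[0];print(k,u.round(0));
    if abs(u).max()<2000: cv2.circle(c,tuple(u.astype(int)),4,cc,-1)
cv2.imwrite('pics/w1.png',c)
E
```

```text
t 2.1 d(mm) [-0.4 -2.3 70.8] r [ 0.003 -0.001 -0.001]
71.50514610868326 320.08194027335236 240.59497718989445 [[0.001, 0.681, 0.732, 0.338], [1.0, -0.003, 0.002, -0.053], [0.003, 0.732, -0.681, 0.286], [0.0, 0.0, 0.0, 1.0]]
0 [459. 426.]
0 [532. 380.]
1 [406. 309.]
1 [314. 273.]
2 [246. 329.]
2 [145. 425.]
3 [230. 451.]
3 [260. 566.]
4 [352. 499.]
4 [459. 547.]
```

View pics/w1.png

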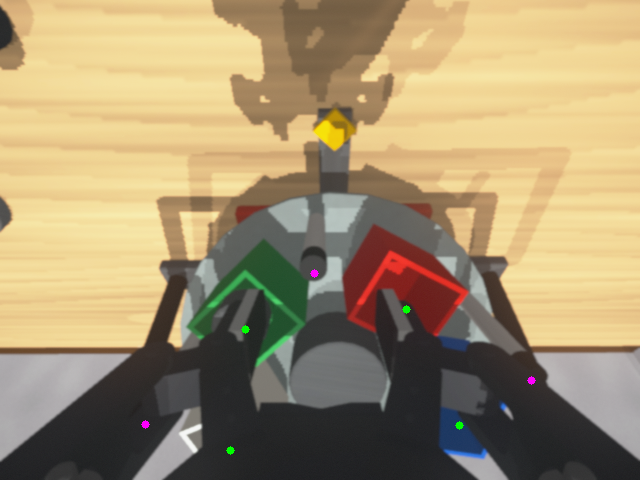

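The post cap is at (314,265) against a predicted (314,273), and the arrow at (335,130) matches. Next I descend and pinch.

drive_tool([
  {"rx": 0,"ry": 0,"rz": 0,"dx": 0,"dy": -2,"dz": 25,"jaw": 0.6},
  {"rx": 0,"ry": 0,"rz": 0,"dx": 0,"dy": -2,"dz": 50,"jaw": 0.6},
  {"rx": 0,"ry": 0,"rz": 0,"dx": 2,"dy": -2,"dz": 70,"jaw": 0.6},
  {"rx": 0,"ry": 0,"rz": 0,"dx": 2,"dy": -2,"dz": 70,"jaw": 0.3},
  {"rx": 0,"ry": 0,"rz": 0,"dx": 2,"dy": -2,"dz": 70,"jaw": 0},
  {"rx": 0,"ry": 0,"rz": 0,"dx": 2,"dy": -2,"dz": 70,"jaw": 0},
  {"rx": 0,"ry": 0,"rz": 0,"dx": 2,"dy": -2,"dz": 70,"jaw": 0},
  {"rx": 0,"ry": 0,"rz": 0,"dx": 2,"dy": -2,"dz": 70,"jaw": 0},
], grip_force=25)

```text
time: 3.15
tcp_pos: [0.5102, -0.0562, 0.1409]
tool_rot: [0.001, 2.618, 0.004]
force: [-5.3, 2.5, 5.5]
opening: 0.176
finger_force: 25.6
```

```bash
python3 - <<'E'
from h import *
from plant import readout
p=pickle.load(open('p.pkl','rb'))[:4]
s=readout.read_state();print(s['tcp_pos'],s['opening'],s['force'],s['finger_force'])
# carousel angle from TCP y, stroke in tool axes
M,t=stand(p);q=M.T@(s['tcp_pos']-t);d=A.T@(q-[0,0,.13]);a=np.arctan2(-d[1],-d[0]);print('r',np.hypot(*d[:2]),'a',np.degrees(a),'h',d[2])
p[3]=a-1.5*2*np.pi/5;print('theta',p[3]);pickle.dump(p,open('p1.pkl','wb'))
r=np.hypot(*d[:2])
for b in np.radians(np.linspace(np.degrees(a),48,7)):
    rows(s['tcp_pos']+M@A@np.array([-r*(np.cos(b)-np.cos(a)),-r*(np.sin(b)-np.sin(a)),0]),lean(p),s)
E
```

```text
[ 0.51018594 -0.05615774  0.14089104] 0.17636902403812477 [-5.34274148  2.49701738  5.47933957] 25.62523663043976
r 0.14149125655089845 a 7.736213025050269 h 0.09352238986467781
theta -1.7499332032310781
t 3.15 d(mm) [0. 0. 0.] r [ 0.003  0.    -0.001]
t 3.15 d(mm) [ -3.2 -16.2  -0. ] r [ 0.003  0.    -0.001]
t 3.15 d(mm) [ -8.3 -32.   -0.1] r [ 0.003  0.    -0.001]
t 3.15 d(mm) [-15.2 -47.1  -0.1] r [ 0.003  0.    -0.001]
t 3.15 d(mm) [-23.8 -61.2  -0.2] r [ 0.003  0.    -0.001]
t 3.15 d(mm) [-34.  -74.3  -0.2] r [ 0.003  0.    -0.001]
t 3.15 d(mm) [-45.6 -86.1  -0.2] r [ 0.003  0.    -0.001]
```

drive_tool([
  {"rx": 0,"ry": 0,"rz": 0,"dx": -1,"dy": -6,"dz": 0,"jaw": 0},
  {"rx": 0,"ry": 0,"rz": 0,"dx": -4.5,"dy": -21,"dz": 0,"jaw": 0},
  {"rx": 0,"ry": 0,"rz": 0,"dx": -10,"dy": -36.5,"dz": 0,"jaw": 0},
  {"rx": 0,"ry": 0,"rz": 0,"dx": -17.5,"dy": -51.5,"dz": 0,"jaw": 0},
  {"rx": 0,"ry": 0,"rz": 0,"dx": -27,"dy": -66,"dz": 0,"jaw": 0},
  {"rx": 0,"ry": 0,"rz": 0,"dx": -38,"dy": -78.5,"dz": 0,"jaw": 0},
  {"rx": 0,"ry": 0,"rz": 0,"dx": -45.6,"dy": -86,"dz": 0,"jaw": 0},
  {"rx": 0,"ry": 0,"rz": 0,"dx": -45.6,"dy": -86,"dz": 0,"jaw": 0},
])

```text
time: 4.15
tcp_pos: [0.5504, -0.143, 0.163]
tool_rot: [0.003, 2.616, 0.001]
force: [4.2, 0.0, -4.0]
opening: 0.171
finger_force: 25.7
```

drive_tool([
  {"rx": 0,"ry": 0,"rz": 0,"dx": 0,"dy": 0,"dz": 0,"jaw": 0.5},
  {"rx": 0,"ry": 0,"rz": 0,"dx": 0,"dy": 0,"dz": 0,"jaw": 0.6},
  {"rx": 0,"ry": 0,"rz": 0,"dx": 0,"dy": 0,"dz": 0,"jaw": 0.6},
  {"rx": 0,"ry": 0,"rz": 0,"dx": 0,"dy": 0,"dz": -20,"jaw": 0.6},
  {"rx": 0,"ry": 0,"rz": 0,"dx": 0,"dy": 0,"dz": -45,"jaw": 0.6},
  {"rx": 0,"ry": 0,"rz": 0,"dx": 0,"dy": 0,"dz": -70,"jaw": 0.6},
  {"rx": 0,"ry": 0,"rz": 0,"dx": 10,"dy": 30,"dz": -75,"jaw": 0.6},
  {"rx": 0,"ry": 0,"rz": 0,"dx": 20,"dy": 70,"dz": -75,"jaw": 0.6},
])

```text
time: 5.15
tcp_pos: [0.4949, -0.073, 0.2191]
tool_rot: [0.005, 2.615, 0.0]
force: [0.1, -0.1, -0.1]
opening: 0.597
finger_force: 0.0
```

```bash
python3 - <<'E'
from h import *
from plant import readout,eyes
p=pickle.load(open('p1.pkl','rb'))
s=readout.read_state()
p[3]=np.radians(48)-1.5*2*np.pi/5;pickle.dump(p,open('p1.pkl','wb'))
rows(postp(p,0,.162),lean(p),s)
rows(postp(p,0,.092),lean(p),s)
im=eyes.get_image('wrist');pickle.dump(im,open('pics/w2.pkl','wb'))
c=im['color'][:,:,::-1].copy()
for k in range(5):
  for P,cc in((binp(p,k),(0,255,0)),(postp(p,k),(255,0,255))):
    u=proj(im,P)[0];
    if abs(u).max()<2000: cv2.circle(c,tuple(u.astype(int)),4,cc,-1)
cv2.imwrite('pics/w2.png',c)
E
```

```text
t 5.15 d(mm) [13.9 92.8  6.8] r [-0.001  0.003 -0.003]
t 5.15 d(mm) [14.1 92.8 76.8] r [-0.001  0.003 -0.003]
```

View pics/w2.png

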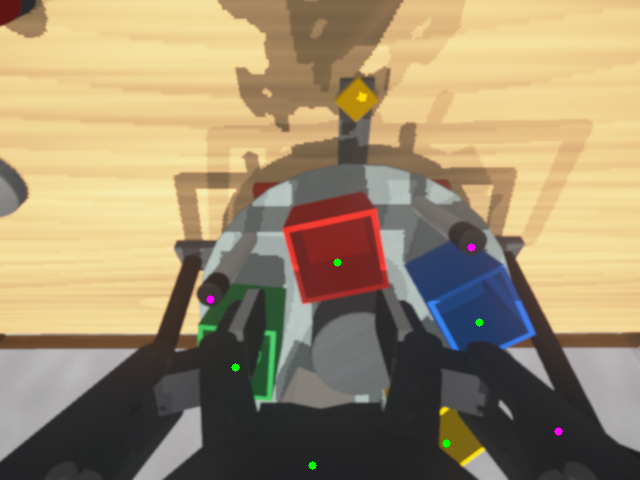

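The post 0 cap is at (470,240), close to the predicted (472,247), and post 1 is at (212,291). Going to pinch post 0.

drive_tool([
  {"rx": 0,"ry": 0,"rz": 0,"dx": 7,"dy": 45,"dz": 0,"jaw": 0.6},
  {"rx": 0,"ry": 0,"rz": 0,"dx": 14,"dy": 93,"dz": 4,"jaw": 0.6},
  {"rx": 0,"ry": 0,"rz": 0,"dx": 14,"dy": 93,"dz": 10,"jaw": 0.6},
  {"rx": 0,"ry": 0,"rz": 0,"dx": 14,"dy": 93,"dz": 42,"jaw": 0.6},
  {"rx": 0,"ry": 0,"rz": 0,"dx": 13,"dy": 93,"dz": 76,"jaw": 0.6},
  {"rx": 0,"ry": 0,"rz": 0,"dx": 13,"dy": 93,"dz": 76,"jaw": 0.3},
  {"rx": 0,"ry": 0,"rz": 0,"dx": 13,"dy": 93,"dz": 76,"jaw": 0},
  {"rx": 0,"ry": 0,"rz": 0,"dx": 13,"dy": 93,"dz": 76,"jaw": 0},
])

```text
time: 6.2
tcp_pos: [0.5222, 0.0195, 0.1466]
tool_rot: [0.003, 2.615, 0.001]
force: [8.4, -2.8, -8.3]
opening: 0.177
finger_force: 25.5
```

```bash
python3 - <<'E'
from h import *
from plant import readout
p=pickle.load(open('p1.pkl','rb'))
s=readout.read_state();print(s['tcp_pos'],s['opening'],s['force'],s['finger_force'])
M,t=stand(p);q=M.T@(s['tcp_pos']-t);d=A.T@(q-[0,0,.13]);a=np.arctan2(-d[1],-d[0]);print('r',np.hypot(*d[:2]),'a',np.degrees(a),'h',d[2])
r=.14;a=np.arcsin(-d[1]/r);print(np.degrees(a))
for b in np.r_[np.linspace(a,np.radians(36),9)]:
    rows(s['tcp_pos']+M@A@np.array([-r*(np.cos(b)-np.cos(a)),-r*(np.sin(b)-np.sin(a)),0]),lean(p),s)
E
```

```text
[0.5221914  0.01948739 0.14657653] 0.17658202377215376 [ 8.37853759 -2.84074793 -8.26832544] 25.476591289043427
r 0.1390452314496447 a -24.022905856993482 h 0.09246528957137395
-23.848865600159684
t 6.2 d(mm) [0. 0. 0.] r [ 0.     0.003 -0.002]
t 6.2 d(mm) [  6.2 -17.2  -0. ] r [ 0.     0.003 -0.002]
t 6.2 d(mm) [ 10.2 -35.   -0. ] r [ 0.     0.003 -0.002]
t 6.2 d(mm) [ 11.8 -53.2  -0. ] r [ 0.     0.003 -0.002]
t 6.2 d(mm) [ 11.  -71.4  -0. ] r [ 0.     0.003 -0.002]
t 6.2 d(mm) [  7.9 -89.4  -0. ] r [ 0.     0.003 -0.002]
t 6.2 d(mm) [   2.4 -106.9   -0. ] r [ 0.     0.003 -0.002]
t 6.2 d(mm) [  -5.3 -123.4    0. ] r [ 0.     0.003 -0.002]
t 6.2 d(mm) [ -15.1 -138.9    0. ] r [ 0.     0.003 -0.002]
```

drive_tool([
  {"rx": 0,"ry": 0,"rz": 0,"dx": 2.5,"dy": -7,"dz": 0,"jaw": 0},
  {"rx": 0,"ry": 0,"rz": 0,"dx": 7.5,"dy": -22,"dz": 0,"jaw": 0},
  {"rx": 0,"ry": 0,"rz": 0,"dx": 11,"dy": -40,"dz": 0,"jaw": 0},
  {"rx": 0,"ry": 0,"rz": 0,"dx": 12,"dy": -60,"dz": 0,"jaw": 0},
  {"rx": 0,"ry": 0,"rz": 0,"dx": 10.5,"dy": -80,"dz": 0,"jaw": 0},
  {"rx": 0,"ry": 0,"rz": 0,"dx": 5.5,"dy": -99,"dz": 0,"jaw": 0},
  {"rx": 0,"ry": 0,"rz": 0,"dx": -2.5,"dy": -118,"dz": 0,"jaw": 0},
  {"rx": 0,"ry": 0,"rz": 0,"dx": -12,"dy": -134,"dz": 0,"jaw": 0},
])

```text
time: 7.2
tcp_pos: [0.5289, -0.1122, 0.1491]
tool_rot: [-0.002, 2.625, 0.008]
force: [1.7, 4.4, -3.7]
opening: 0.179
finger_force: 26.4
```

drive_tool([
  {"rx": 0,"ry": 0,"rz": 0,"dx": -3.2,"dy": -5,"dz": 0,"jaw": 0},
  {"rx": 0,"ry": 0,"rz": 0,"dx": -3.2,"dy": -5,"dz": 0,"jaw": 0},
  {"rx": 0,"ry": 0,"rz": 0,"dx": -3.2,"dy": -5,"dz": 0,"jaw": 0.3},
  {"rx": 0,"ry": 0,"rz": 0,"dx": -3.2,"dy": -5,"dz": 0,"jaw": 0.6},
  {"rx": 0,"ry": 0,"rz": 0,"dx": -3.2,"dy": -5,"dz": 0,"jaw": 0.6},
  {"rx": 0,"ry": 0,"rz": 0,"dx": -3.2,"dy": -5,"dz": -25,"jaw": 0.6},
  {"rx": 0,"ry": 0,"rz": 0,"dx": -3.2,"dy": -5,"dz": -50,"jaw": 0.6},
  {"rx": 0,"ry": 0,"rz": 0,"dx": -3.2,"dy": 20,"dz": -75,"jaw": 1},
])

```text
time: 8.2
tcp_pos: [0.4976, -0.0945, 0.2199]
tool_rot: [0.005, 2.616, 0.001]
force: [-0.1, 0.0, -0.5]
opening: 0.792
finger_force: 0.0
```

```bash
python3 - <<'E'
from h import *
from plant import readout,eyes
p=pickle.load(open('p1.pkl','rb'))
s=readout.read_state();p[3]=0;pickle.dump(p,open('p1.pkl','wb'))
im=eyes.get_image('wrist');pickle.dump(im,open('pics/w3.pkl','wb'))
c=im['color'][:,:,::-1].copy()
print(np.round(im['extrinsics'],4).tolist())
M,t=stand(p)
for P,cc in((binp(p,0),(0,255,0)),(postp(p,0),(255,0,255)),(postp(p,4),(255,0,255)),(world(p,[-.185,0,0]),(0,0,255)),(world(p,disc(0,0,.0)),(0,0,255))):
    u=proj(im,P)[0];print(u.round(1));cv2.circle(c,tuple(u.astype(int)),2,cc,-1)
cv2.imwrite('pics/w3.png',c)
# leaning pose above blue socket for a later vertical grasp
for z in(.20,.085): 
    rows([.4012,.2974,z],np.array([[-1,0,0],[0,1,0],[0,0,-1.]]),s)
E
```

```text
[[0.004, 0.6789, 0.7342, 0.3592], [1.0, -0.0042, -0.0015, -0.0928], [0.0021, 0.7342, -0.6789, 0.3045], [0.0, 0.0, 0.0, 1.0]]
[396.3 256.6]
[277.3 266.7]
[545.6 265.7]
[380.8  95.6]
[373.4 324.1]
t 8.2 d(mm) [ 94.8 391.5 -31.4] r [ 0.     0.526 -0.004]
t 8.2 d(mm) [152.5 391.4  68.1] r [ 0.     0.526 -0.004]
```

View pics/w3.png

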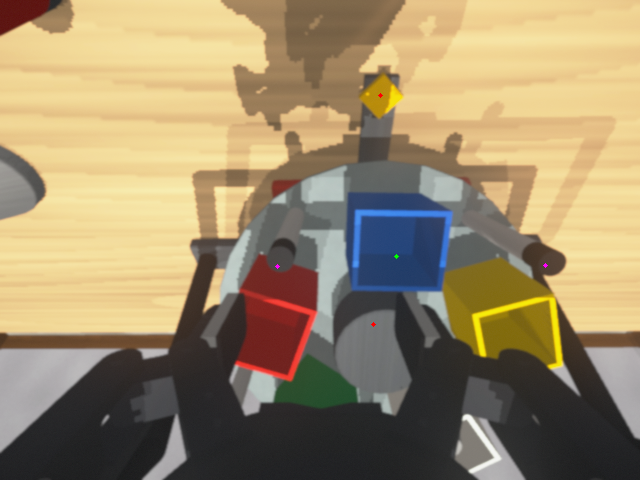

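The blue bin mouth is centred near (400,251) against a predicted (396,257), and the arrow matches at (381,96). The bin is at the front to within about 3 mm. I'll refine the mouth position from its rim corners.

```bash
python3 - <<'E'
from h import *
p=pickle.load(open('p1.pkl','rb'))
im=pickle.load(open('pics/w3.pkl','rb'));c=im['color'].astype(int)
sub=c[200:300,340:460]
r,g,b=[c[:,:,i] for i in range(3)]
m=((b>190)&(b-r>90)).astype(np.uint8);m[:, :330]=0;m[:,470:]=0;m[310:]=0
print(m.sum(), c[211,400],c[250,353],c[290,400],c[250,400])
cn,_=cv2.findContours(m,cv2.RETR_EXTERNAL,cv2.CHAIN_APPROX_NONE)
k=cv2.convexHull(np.vstack([x for x in cn if len(x)>10]))
for e in(3,5,8):
    q=cv2.approxPolyDP(k,e,True)[:,0];print(e,q.tolist())
q=q.astype(float)
if len(q)==4:
    # fit: in-plane shift (disc axes), rotation, height
    def cor(x):
        o=[]
        for sx,sy in((1,1),(1,-1),(-1,-1),(-1,1)):
            a=x[2];l=np.array([sx*.031,sy*.034]);l=[np.cos(a)*l[0]-np.sin(a)*l[1],np.sin(a)*l[0]+np.cos(a)*l[1]]
            o.append(world(p,A@[-.105+l[0]+x[0],l[1]+x[1],.08+x[3]]+[0,0,.13]))
        return proj(im,o)
    def f(x):
        D=np.linalg.norm(cor(x)[:,None]-q[None],axis=2);j=D.argmin(1);return (cor(x)-q[j]).ravel()
    for full in(0,1):
        s=least_squares(lambda x:f(x if full else np.r_[x[:3],0]),np.zeros(4),x_scale=[.01,.01,.1,.01]);print(s.x.round(4),s.fun.round(1))
E
```

```text
1068 [ 61 126 225] [ 57 103 179] [ 44  79 140] [ 38  69 122]
3 [[355, 211], [450, 211], [444, 266], [354, 267]]
5 [[355, 211], [450, 211], [444, 266], [354, 267]]
8 [[355, 211], [450, 211], [444, 266], [354, 267]]
[-0.0118  0.0024  0.0154  0.    ] [ -0.3  13.8  -0.7  14.4  -0.8 -11.1   1.8 -13. ]
[-0.0002  0.0125  0.0168 -0.0402] [-6.3  7.1  6.1  7.6  6.2 -6.  -6.  -7.7]
```

drive_tool([
  {"rx": 0,"ry": 0,"rz": 0,"dx": 10,"dy": 40,"dz": -20,"jaw": 1},
  {"rx": 0,"ry": 0.06,"rz": 0,"dx": 20,"dy": 90,"dz": -31,"jaw": 1},
  {"rx": 0,"ry": 0.15,"rz": 0,"dx": 32,"dy": 145,"dz": -31,"jaw": 1},
  {"rx": 0,"ry": 0.25,"rz": 0,"dx": 45,"dy": 200,"dz": -31,"jaw": 1},
  {"rx": 0,"ry": 0.35,"rz": 0,"dx": 58,"dy": 255,"dz": -31,"jaw": 1},
  {"rx": 0,"ry": 0.45,"rz": 0,"dx": 72,"dy": 310,"dz": -31,"jaw": 1},
  {"rx": 0,"ry": 0.526,"rz": 0,"dx": 85,"dy": 360,"dz": -31,"jaw": 1},
  {"rx": 0,"ry": 0.526,"rz": 0,"dx": 95,"dy": 391,"dz": -31,"jaw": 1},
])

```text
time: 9.25
tcp_pos: [0.4002, 0.3002, 0.1981]
tool_rot: [0.002, -3.14, -0.005]
force: [-0.4, 0.8, 0.7]
opening: 1.001
finger_force: 0.0
```

```bash
python3 - <<'E'
from h import *
from plant import readout,eyes
im=eyes.get_image('wrist');pickle.dump(im,open('pics/w4.pkl','wb'))
s=readout.read_state();E=im['extrinsics'];print(E.round(3).tolist())
u=proj(im,[[.4012,.2974,.14],[.4012,.2974,0]]);print(u)
c=im['color'][:,:,::-1].copy();cv2.circle(c,tuple(u[0].astype(int)),2,(0,0,255),-1)
x,y=np.clip((u[0]-[65,90]).astype(int),0,[500,280]);print(x,y)
a=cv2.resize(c[y:y+180,x:x+130],(390,540))
w=pickle.load(open('pics/w3.pkl','rb'))['color'][190:310,335:465,::-1]
b=cv2.resize(cv2.convertScaleAbs(w,alpha=1.5),(390,360),interpolation=cv2.INTER_CUBIC)
o=np.zeros((540,790,3),np.uint8);o[:,:390]=a;o[:360,400:]=b;cv2.imwrite('pics/z.png',o)
E
```

```text
[[-0.001, 0.956, 0.292, 0.324], [1.0, -0.001, 0.004, 0.301], [0.004, 0.292, -0.956, 0.34], [0.0, 0.0, 0.0, 1.0]]
[[313.14312027 265.34212669]
 [315.25389852 216.56765483]]
248 175
```

View pics/z.png

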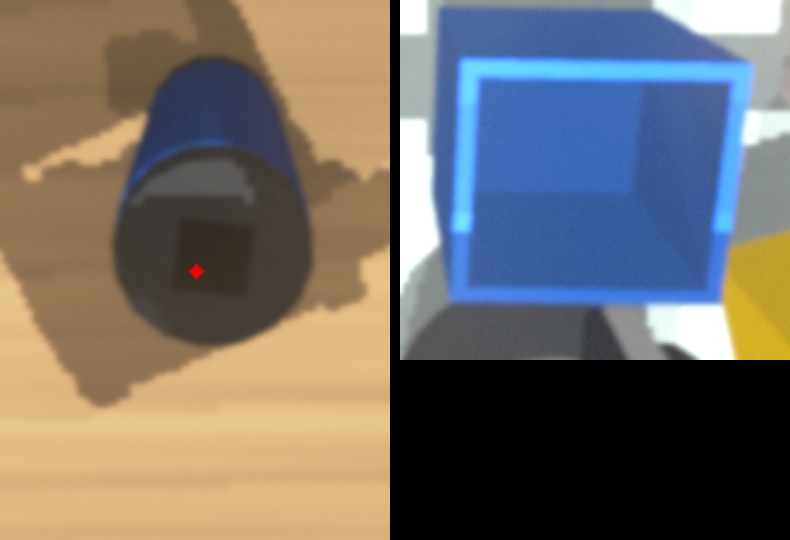

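The left crop shows the socket top centred at about pixel (319,259). The right crop shows the bin's outer rim corners at (355,210), (452,210), (442,291), (352,291).

```bash
python3 - <<'E'
from h import *
from plant import readout
p=pickle.load(open('p1.pkl','rb'))
im=pickle.load(open('pics/w4.pkl','rb'));s=readout.read_state()
t=plane(im,(319.2,259),.14);print('sock',t)
V=np.array([[-1,0,0],[0,1,0],[0,0,-1.]])
rows([t[0],t[1],.096],V,s)
im=pickle.load(open('pics/w3.pkl','rb'))
q=np.array([[355,210],[452.3,210],[442.3,290.7],[352.3,290.7]])+[.3,.3]
def cor(x):
    o=[]
    for sx,sy in((-1,-1),(-1,1),(1,1),(1,-1)):
        a=x[2];l=np.array([sx*.031,sy*.034]);l=[np.cos(a)*l[0]-np.sin(a)*l[1],np.sin(a)*l[0]+np.cos(a)*l[1]]
        o.append(world(p,A@[-.105+l[0]+x[0],l[1]+x[1],.08+x[3]]+[0,0,.13]))
    return proj(im,o)
for full in(0,1):
    r=least_squares(lambda x:(cor(x if full else np.r_[x[:3],0])-q).ravel(),np.zeros(4),x_scale=[.01,.01,.1,.01]);print(r.x.round(4),r.fun.round(1))
E
```

```text
sock [0.39687726 0.30128507 0.14      ]
t 9.3 d(mm) [  1.4  -1.3 101.3] r [ 0.005 -0.004  0.002]
[-0.0035  0.003  -0.0053  0.    ] [ 0.3  0.2 -0.5  0.3 -0.2 -0.3  0.4 -0.4]
[-0.004   0.0026 -0.0053  0.0018] [-0.  -0.1 -0.1  0.1  0.1  0.   0.  -0.1]
```

drive_tool([
  {"rx": 0,"ry": 0,"rz": 0,"dx": 1.5,"dy": 0,"dz": 30,"jaw": 1},
  {"rx": 0,"ry": 0,"rz": 0,"dx": 1.5,"dy": 0,"dz": 65,"jaw": 1},
  {"rx": 0,"ry": 0,"rz": 0,"dx": 1.5,"dy": 0,"dz": 95,"jaw": 1},
  {"rx": 0,"ry": 0,"rz": 0,"dx": 1.5,"dy": 0,"dz": 101,"jaw": 1},
  {"rx": 0,"ry": 0,"rz": 0,"dx": 1.5,"dy": 0,"dz": 101,"jaw": 0.4},
  {"rx": 0,"ry": 0,"rz": 0,"dx": 1.5,"dy": 0,"dz": 101,"jaw": 0.2},
  {"rx": 0,"ry": 0,"rz": 0,"dx": 1.5,"dy": 0,"dz": 101,"jaw": 0.2},
  {"rx": 0,"ry": 0,"rz": 0,"dx": 1.5,"dy": 0,"dz": 101,"jaw": 0.2},
], grip_force=60)

```text
time: 10.3
tcp_pos: [0.3994, 0.2985, 0.0992]
tool_rot: [0.001, 3.14, 0.007]
force: [0.1, 1.2, 6.2]
opening: 0.505
finger_force: 61.0
```

drive_tool([
  {"rx": 0,"ry": 0,"rz": 0,"dx": 0,"dy": 0,"dz": -15,"jaw": 0.2},
  {"rx": 0,"ry": 0,"rz": 0,"dx": 0,"dy": 0,"dz": -45,"jaw": 0.2},
  {"rx": 0,"ry": 0,"rz": 0,"dx": 0,"dy": 0,"dz": -85,"jaw": 0.2},
  {"rx": 0,"ry": 0,"rz": 0,"dx": 0,"dy": 0,"dz": -125,"jaw": 0.2},
  {"rx": 0,"ry": 0,"rz": 0,"dx": 0,"dy": 0,"dz": -160,"jaw": 0.2},
  {"rx": 0,"ry": 0,"rz": 0,"dx": 0,"dy": 0,"dz": -180,"jaw": 0.2},
  {"rx": 0,"ry": 0,"rz": 0,"dx": 0,"dy": 0,"dz": -180,"jaw": 0.2},
  {"rx": 0,"ry": 0,"rz": 0,"dx": 0,"dy": 0,"dz": -180,"jaw": 0.2},
])

```text
time: 11.3
tcp_pos: [0.3973, 0.2967, 0.2749]
tool_rot: [-0.001, -3.136, -0.0]
force: [-0.3, -0.2, -6.5]
opening: 0.502
finger_force: 62.2
```

```bash
cat > goal.py <<'E'
from h import *
from plant import readout
p=pickle.load(open('p1.pkl','rb'))
s=readout.read_state()
def goal(c): # TCP so that socket base (99 mm beyond TCP) is c above the bin mouth
    return world(p,A@[-.105-.004,.0026,.0818+c+.099]+[0,0,.13])
E
python3 - <<'E'
from goal import *
print(s['opening'],s['finger_force'],s['force'],s['tcp_pos'],s['qpos'].round(2))
for c in(.09,.02,-.055): print(c,goal(c).round(3));rows(goal(c),lean(p),s)
E
```

```text
0.5021243036877976 62.237480878829956 [-0.30561946 -0.23279312 -6.52691261] [0.3972694  0.29665581 0.27488416] [ 0.44 -0.15  1.95  0.    1.34 -1.14]
0.09 [ 0.449 -0.034  0.31 ]
t 11.3 d(mm) [ -51.3 -331.1  -35.5] r [ 0.   -0.53 -0.  ]
0.02 [ 0.484 -0.034  0.249]
t 11.3 d(mm) [ -86.7 -331.1   24.9] r [ 0.   -0.53 -0.  ]
-0.055 [ 0.521 -0.035  0.184]
t 11.3 d(mm) [-124.6 -331.1   89.6] r [ 0.   -0.53 -0.  ]
```

drive_tool([
  {"rx": 0,"ry": 0,"rz": 0,"dx": -4,"dy": -20,"dz": -10,"jaw": 0.2},
  {"rx": 0,"ry": -0.08,"rz": 0,"dx": -10,"dy": -60,"dz": -22,"jaw": 0.2},
  {"rx": 0,"ry": -0.18,"rz": 0,"dx": -20,"dy": -110,"dz": -35,"jaw": 0.2},
  {"rx": 0,"ry": -0.28,"rz": 0,"dx": -30,"dy": -165,"dz": -36,"jaw": 0.2},
  {"rx": 0,"ry": -0.38,"rz": 0,"dx": -38,"dy": -220,"dz": -36,"jaw": 0.2},
  {"rx": 0,"ry": -0.48,"rz": 0,"dx": -46,"dy": -270,"dz": -36,"jaw": 0.2},
  {"rx": 0,"ry": -0.53,"rz": 0,"dx": -51,"dy": -310,"dz": -36,"jaw": 0.2},
  {"rx": 0,"ry": -0.53,"rz": 0,"dx": -51,"dy": -331,"dz": -36,"jaw": 0.2},
])

```text
time: 12.3
tcp_pos: [0.447, -0.0353, 0.3082]
tool_rot: [0.005, 2.622, 0.004]
force: [-0.1, 0.4, -6.3]
opening: 0.503
finger_force: 63.5
```

```bash
python3 - <<'E'
from goal import *
from plant import eyes
print(s['opening'],s['finger_force'],s['force'],s['tcp_pos'],s['qpos'].round(2))
for c in(.09,.02,.005,-.055,-.075): rows(goal(c),lean(p),s)
im=eyes.get_image('wrist');pickle.dump(im,open('pics/w5.pkl','wb'))
c=im['color'][:,:,::-1].copy()
x=[-.109,.0026,.0818]
for sx,sy in((1,1),(1,-1),(-1,-1),(-1,1)):
    u=proj(im,world(p,A@[x[0]+sx*.031,x[1]+sy*.034,x[2]]+[0,0,.13]))[0];print(u.round(1));cv2.circle(c,tuple(u.astype(int)),2,(0,0,255),-1)
cv2.imwrite('pics/w5.png',c)
E
```

```text
0.5034631069426954 63.53718280792236 [-0.13895336  0.43698663 -6.33317418] [ 0.4469924  -0.03530668  0.30816036] [-0.43 -0.62  2.29  0.25  1.01 -2.08]
t 12.3 d(mm) [-2.3  0.8 -0.8] r [ 0.002 -0.004 -0.004]
t 12.3 d(mm) [-2.6  0.7 69.2] r [ 0.002 -0.004 -0.004]
t 12.3 d(mm) [-2.6  0.7 84.2] r [ 0.002 -0.004 -0.004]
t 12.3 d(mm) [ -2.8   0.5 144.2] r [ 0.002 -0.004 -0.004]
t 12.3 d(mm) [ -2.9   0.5 164.2] r [ 0.002 -0.004 -0.004]
[351.8 249. ]
[286.8 249.4]
[284.7 190.1]
[353.2 189.7]
```

View pics/w5.png

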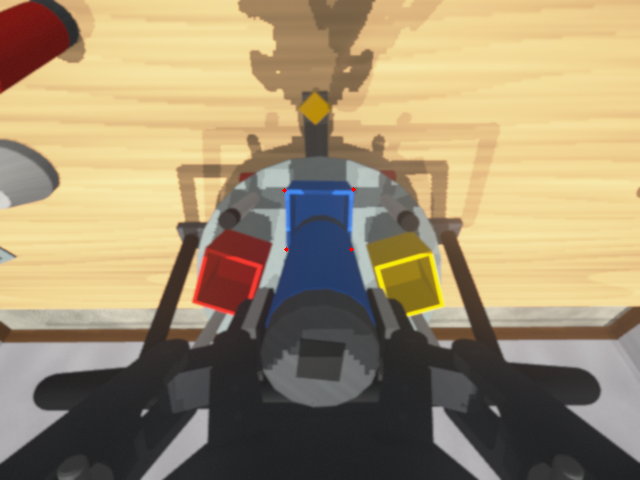

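The predicted rim corners (285,190) and (353,190) lie on the blue rim, and the held socket is centred at column 320. Lowering to above the mouth.

drive_tool([
  {"rx": 0,"ry": 0,"rz": 0,"dx": -1,"dy": 0,"dz": 10,"jaw": 0.2},
  {"rx": 0,"ry": 0,"rz": 0,"dx": -2,"dy": 0,"dz": 25,"jaw": 0.2},
  {"rx": 0,"ry": -0.004,"rz": -0.004,"dx": -2.6,"dy": 0.5,"dz": 40,"jaw": 0.2},
  {"rx": 0,"ry": -0.004,"rz": -0.004,"dx": -2.6,"dy": 0.5,"dz": 55,"jaw": 0.2},
  {"rx": 0,"ry": -0.004,"rz": -0.004,"dx": -2.6,"dy": 0.5,"dz": 66,"jaw": 0.2},
  {"rx": 0,"ry": -0.004,"rz": -0.004,"dx": -2.6,"dy": 0.5,"dz": 75,"jaw": 0.2},
  {"rx": 0,"ry": -0.004,"rz": -0.004,"dx": -2.6,"dy": 0.5,"dz": 75,"jaw": 0.2},
  {"rx": 0,"ry": -0.004,"rz": -0.004,"dx": -2.6,"dy": 0.5,"dz": 75,"jaw": 0.2},
])

```text
time: 13.35
tcp_pos: [0.4896, -0.0333, 0.2495]
tool_rot: [-0.003, 2.609, 0.001]
force: [0.4, -0.5, -6.6]
opening: 0.502
finger_force: 63.6
```

```bash
python3 - <<'E'
from goal import *
print(s['force'],s['tcp_pos'])
for c in(.0,-.055,-.075): rows(goal(c),lean(p),s)
E
```

```text
[ 0.44009825 -0.52525233 -6.61133189] [ 0.48956883 -0.03332422  0.24947143]
t 13.35 d(mm) [ 5.4 -1.2 17. ] r [0.002 0.009 0.003]
t 13.35 d(mm) [ 5.9 -1.3 72. ] r [0.002 0.009 0.003]
t 13.35 d(mm) [ 6.1 -1.3 92. ] r [0.002 0.009 0.003]
```

drive_tool([
  {"rx": 0,"ry": 0,"rz": 0,"dx": 0,"dy": 0,"dz": 0,"jaw": 0.2},
  {"rx": 0,"ry": 0,"rz": 0,"dx": 0,"dy": 0,"dz": 0,"jaw": 0.2},
  {"rx": 0,"ry": 0,"rz": 0,"dx": 0,"dy": 0,"dz": 0,"jaw": 0.2},
  {"rx": 0,"ry": 0,"rz": 0,"dx": 0,"dy": 0,"dz": 0,"jaw": 0.2},
  {"rx": 0,"ry": 0,"rz": 0,"dx": 0,"dy": 0,"dz": 0,"jaw": 0.2},
  {"rx": 0,"ry": 0,"rz": 0,"dx": 0,"dy": 0,"dz": 0,"jaw": 0.2},
  {"rx": 0,"ry": 0,"rz": 0,"dx": 0,"dy": 0,"dz": 0,"jaw": 0.2},
  {"rx": 0,"ry": 0,"rz": 0,"dx": 0,"dy": 0,"dz": 0,"jaw": 0.2},
])

```text
time: 14.35
tcp_pos: [0.4893, -0.0332, 0.2489]
tool_rot: [-0.003, 2.61, 0.001]
force: [0.6, 0.2, -6.1]
opening: 0.502
finger_force: 63.6
```

```bash
python3 - <<'E'
from goal import *
from plant import eyes
rows(goal(0),lean(p),s)
im=eyes.get_image('wrist');E=im['extrinsics'];pickle.dump(im,open('pics/w6.pkl','wb'))
s=readout.read_state();rows(goal(0),lean(p),s);print(s['tcp_pos'],s['qd'].round(3))
# rim check: bright blue rim rows/cols vs predicted
x=[-.109,.0026,.0818]
for sx,sy in((1,1),(1,-1),(-1,-1),(-1,1)): print(proj(im,world(p,A@[x[0]+sx*.031,x[1]+sy*.034,x[2]]+[0,0,.13]))[0].round(1))
c=im['color'].astype(int);m=((c[:,:,2]>170)&(c[:,:,2]-c[:,:,0]>90));m[350:]=0
v,u=np.where(m);print(len(u),np.percentile(u,[0,2,98,100]),np.percentile(v,[0,2,98,100]))
E
```

```text
t 14.35 d(mm) [ 4.9 -1.3 16.6] r [0.002 0.008 0.003]
t 14.4 d(mm) [ 4.9 -1.3 16.6] r [0.002 0.008 0.003]
[ 0.4893419  -0.03322363  0.24886333] [-0.    -0.001  0.     0.    -0.002 -0.   ]
[357.4 267. ]
[275.6 267. ]
[272.6 192.6]
[360.2 192.8]
657 [273.   273.12 359.   360.  ] [192.   192.   243.88 245.  ]
```

The rim measures u 273–360 and v 192, against a predicted 272.6–360.2 and 192.7. Correcting by +5 mm in x, then entering.

drive_tool([
  {"rx": 0,"ry": 0.004,"rz": 0,"dx": 3,"dy": -1,"dz": 0,"jaw": 0.2},
  {"rx": 0.002,"ry": 0.008,"rz": 0.003,"dx": 5,"dy": -1.3,"dz": 1,"jaw": 0.2},
  {"rx": 0.002,"ry": 0.008,"rz": 0.003,"dx": 5,"dy": -1.3,"dz": 3,"jaw": 0.2},
  {"rx": 0.002,"ry": 0.008,"rz": 0.003,"dx": 5,"dy": -1.3,"dz": 6,"jaw": 0.2},
  {"rx": 0.002,"ry": 0.008,"rz": 0.003,"dx": 5,"dy": -1.3,"dz": 9,"jaw": 0.2},
  {"rx": 0.002,"ry": 0.008,"rz": 0.003,"dx": 5,"dy": -1.3,"dz": 12,"jaw": 0.2},
  {"rx": 0.002,"ry": 0.008,"rz": 0.003,"dx": 5,"dy": -1.3,"dz": 12,"jaw": 0.2},
  {"rx": 0.002,"ry": 0.008,"rz": 0.003,"dx": 5,"dy": -1.3,"dz": 12,"jaw": 0.2},
])

```text
time: 15.4
tcp_pos: [0.4912, -0.0345, 0.236]
tool_rot: [0.001, 2.618, -0.0]
force: [0.4, -0.4, -6.7]
opening: 0.506
finger_force: 63.6
```

```bash
python3 - <<'E'
from goal import *
print(s['force'])
for c in(0,-.05): rows(goal(c),lean(p),s)
E
```

```text
[ 0.37436131 -0.35394936 -6.73588368]
t 15.4 d(mm) [-0.1  0.   4.6] r [-0.  0. -0.]
t 15.4 d(mm) [-0.1  0.  54.6] r [-0.  0. -0.]
```

drive_tool([
  {"rx": 0,"ry": 0,"rz": 0,"dx": 0,"dy": 0,"dz": 2,"jaw": 0.2},
  {"rx": 0,"ry": 0,"rz": 0,"dx": 0,"dy": 0,"dz": 5,"jaw": 0.2},
  {"rx": 0,"ry": 0,"rz": 0,"dx": 0,"dy": 0,"dz": 8,"jaw": 0.2},
  {"rx": 0,"ry": 0,"rz": 0,"dx": 0,"dy": 0,"dz": 11,"jaw": 0.2},
  {"rx": 0,"ry": 0,"rz": 0,"dx": 0,"dy": 0,"dz": 14,"jaw": 0.2},
  {"rx": 0,"ry": 0,"rz": 0,"dx": 0,"dy": 0,"dz": 17,"jaw": 0.2},
  {"rx": 0,"ry": 0,"rz": 0,"dx": 0,"dy": 0,"dz": 20,"jaw": 0.2},
  {"rx": 0,"ry": 0,"rz": 0,"dx": 0,"dy": 0,"dz": 20,"jaw": 0.2},
])

```text
time: 16.4
tcp_pos: [0.501, -0.0345, 0.2182]
tool_rot: [0.001, 2.619, 0.0]
force: [-0.7, 0.3, -5.7]
opening: 0.504
finger_force: 63.6
```

Entered about 16 mm with no contact force.

drive_tool([
  {"rx": 0,"ry": 0,"rz": 0,"dx": 0,"dy": 0,"dz": 4,"jaw": 0.2},
  {"rx": 0,"ry": 0,"rz": 0,"dx": 0,"dy": 0,"dz": 9,"jaw": 0.2},
  {"rx": 0,"ry": 0,"rz": 0,"dx": 0,"dy": 0,"dz": 14,"jaw": 0.2},
  {"rx": 0,"ry": 0,"rz": 0,"dx": 0,"dy": 0,"dz": 19,"jaw": 0.2},
  {"rx": 0,"ry": 0,"rz": 0,"dx": 0,"dy": 0,"dz": 24,"jaw": 0.2},
  {"rx": 0,"ry": 0,"rz": 0,"dx": 0,"dy": 0,"dz": 28,"jaw": 0.2},
  {"rx": 0,"ry": 0,"rz": 0,"dx": 0,"dy": 0,"dz": 30,"jaw": 0.2},
  {"rx": 0,"ry": 0,"rz": 0,"dx": 0,"dy": 0,"dz": 30,"jaw": 0.2},
])

```text
time: 17.4
tcp_pos: [0.5161, -0.0345, 0.1925]
tool_rot: [0.001, 2.618, -0.0]
force: [0.8, -0.2, -5.6]
opening: 0.501
finger_force: 63.6
```

```bash
python3 - <<'E'
from goal import *
print(s['force'],s['ft_torque'])
rows(goal(-.055),lean(p),s)
E
```

```text
[ 0.78192654 -0.20471395 -5.625655  ] [0.01411027 0.8606316  0.04449493]
t 17.4 d(mm) [-0.2 -0.   9.5] r [-0. -0. -0.]
```

drive_tool([
  {"rx": 0,"ry": 0,"rz": 0,"dx": 0,"dy": 0,"dz": 1,"jaw": 0.2},
  {"rx": 0,"ry": 0,"rz": 0,"dx": 0,"dy": 0,"dz": 2,"jaw": 0.2},
  {"rx": 0,"ry": 0,"rz": 0,"dx": 0,"dy": 0,"dz": 3,"jaw": 0.2},
  {"rx": 0,"ry": 0,"rz": 0,"dx": 0,"dy": 0,"dz": 4,"jaw": 0.2},
  {"rx": 0,"ry": 0,"rz": 0,"dx": 0,"dy": 0,"dz": 5,"jaw": 0.2},
  {"rx": 0,"ry": 0,"rz": 0,"dx": 0,"dy": 0,"dz": 6,"jaw": 0.2},
  {"rx": 0,"ry": 0,"rz": 0,"dx": 0,"dy": 0,"dz": 6,"jaw": 0.2},
  {"rx": 0,"ry": 0,"rz": 0,"dx": 0,"dy": 0,"dz": 6,"jaw": 0.2},
])

```text
time: 18.4
tcp_pos: [0.5191, -0.0345, 0.1875]
tool_rot: [0.001, 2.618, -0.0]
force: [-0.0, -0.0, -6.6]
opening: 0.499
finger_force: 63.6
```

drive_tool([
  {"rx": 0,"ry": 0,"rz": 0,"dx": 0,"dy": 0,"dz": 0.5,"jaw": 0.2},
  {"rx": 0,"ry": 0,"rz": 0,"dx": 0,"dy": 0,"dz": 1,"jaw": 0.2},
  {"rx": 0,"ry": 0,"rz": 0,"dx": 0,"dy": 0,"dz": 1.5,"jaw": 0.2},
  {"rx": 0,"ry": 0,"rz": 0,"dx": 0,"dy": 0,"dz": 2,"jaw": 0.2},
  {"rx": 0,"ry": 0,"rz": 0,"dx": 0,"dy": 0,"dz": 2.5,"jaw": 0.2},
  {"rx": 0,"ry": 0,"rz": 0,"dx": 0,"dy": 0,"dz": 2.5,"jaw": 0.2},
  {"rx": 0,"ry": 0,"rz": 0,"dx": 0,"dy": 0,"dz": 2.5,"jaw": 0.2},
  {"rx": 0,"ry": 0,"rz": 0,"dx": 0,"dy": 0,"dz": 2.5,"jaw": 0.2},
])

```text
time: 19.4
tcp_pos: [0.5204, -0.0345, 0.1854]
tool_rot: [0.001, 2.618, -0.0]
force: [-0.3, 0.7, -5.9]
opening: 0.504
finger_force: 63.6
```

Now at c≈-54 mm. Continuing in small steps.

drive_tool([
  {"rx": 0,"ry": 0,"rz": 0,"dx": 0,"dy": 0,"dz": 0.5,"jaw": 0.2},
  {"rx": 0,"ry": 0,"rz": 0,"dx": 0,"dy": 0,"dz": 1,"jaw": 0.2},
  {"rx": 0,"ry": 0,"rz": 0,"dx": 0,"dy": 0,"dz": 1.5,"jaw": 0.2},
  {"rx": 0,"ry": 0,"rz": 0,"dx": 0,"dy": 0,"dz": 2,"jaw": 0.2},
  {"rx": 0,"ry": 0,"rz": 0,"dx": 0,"dy": 0,"dz": 2.5,"jaw": 0.2},
  {"rx": 0,"ry": 0,"rz": 0,"dx": 0,"dy": 0,"dz": 2.5,"jaw": 0.2},
  {"rx": 0,"ry": 0,"rz": 0,"dx": 0,"dy": 0,"dz": 2.5,"jaw": 0.2},
  {"rx": 0,"ry": 0,"rz": 0,"dx": 0,"dy": 0,"dz": 2.5,"jaw": 0.2},
])

```text
time: 20.4
tcp_pos: [0.5216, -0.0346, 0.1832]
tool_rot: [0.001, 2.618, -0.0]
force: [-0.2, -0.6, -6.6]
opening: 0.502
finger_force: 63.6
```

drive_tool([
  {"rx": 0,"ry": 0,"rz": 0,"dx": 0,"dy": 0,"dz": 0.5,"jaw": 0.2},
  {"rx": 0,"ry": 0,"rz": 0,"dx": 0,"dy": 0,"dz": 1,"jaw": 0.2},
  {"rx": 0,"ry": 0,"rz": 0,"dx": 0,"dy": 0,"dz": 1.5,"jaw": 0.2},
  {"rx": 0,"ry": 0,"rz": 0,"dx": 0,"dy": 0,"dz": 2,"jaw": 0.2},
  {"rx": 0,"ry": 0,"rz": 0,"dx": 0,"dy": 0,"dz": 2.5,"jaw": 0.2},
  {"rx": 0,"ry": 0,"rz": 0,"dx": 0,"dy": 0,"dz": 2.5,"jaw": 0.2},
  {"rx": 0,"ry": 0,"rz": 0,"dx": 0,"dy": 0,"dz": 2.5,"jaw": 0.2},
  {"rx": 0,"ry": 0,"rz": 0,"dx": 0,"dy": 0,"dz": 2.5,"jaw": 0.2},
])

```text
time: 21.4
tcp_pos: [0.5229, -0.0345, 0.1811]
tool_rot: [0.001, 2.618, -0.0]
force: [-0.2, -0.4, -5.1]
opening: 0.501
finger_force: 63.6
```

drive_tool([
  {"rx": 0,"ry": 0,"rz": 0,"dx": 0,"dy": 0,"dz": 0.5,"jaw": 0.2},
  {"rx": 0,"ry": 0,"rz": 0,"dx": 0,"dy": 0,"dz": 1,"jaw": 0.2},
  {"rx": 0,"ry": 0,"rz": 0,"dx": 0,"dy": 0,"dz": 1.5,"jaw": 0.2},
  {"rx": 0,"ry": 0,"rz": 0,"dx": 0,"dy": 0,"dz": 2,"jaw": 0.2},
  {"rx": 0,"ry": 0,"rz": 0,"dx": 0,"dy": 0,"dz": 2.5,"jaw": 0.2},
  {"rx": 0,"ry": 0,"rz": 0,"dx": 0,"dy": 0,"dz": 2.5,"jaw": 0.2},
  {"rx": 0,"ry": 0,"rz": 0,"dx": 0,"dy": 0,"dz": 2.5,"jaw": 0.2},
  {"rx": 0,"ry": 0,"rz": 0,"dx": 0,"dy": 0,"dz": 2.5,"jaw": 0.2},
])

```text
time: 22.4
tcp_pos: [0.5241, -0.0345, 0.1789]
tool_rot: [0.001, 2.618, -0.0]
force: [0.6, -0.3, -5.6]
opening: 0.503
finger_force: 63.6
```

drive_tool([
  {"rx": 0,"ry": 0,"rz": 0,"dx": 0,"dy": 0,"dz": 0.5,"jaw": 0.2},
  {"rx": 0,"ry": 0,"rz": 0,"dx": 0,"dy": 0,"dz": 1,"jaw": 0.2},
  {"rx": 0,"ry": 0,"rz": 0,"dx": 0,"dy": 0,"dz": 1.5,"jaw": 0.2},
  {"rx": 0,"ry": 0,"rz": 0,"dx": 0,"dy": 0,"dz": 2,"jaw": 0.2},
  {"rx": 0,"ry": 0,"rz": 0,"dx": 0,"dy": 0,"dz": 2.5,"jaw": 0.2},
  {"rx": 0,"ry": 0,"rz": 0,"dx": 0,"dy": 0,"dz": 2.5,"jaw": 0.2},
  {"rx": 0,"ry": 0,"rz": 0,"dx": 0,"dy": 0,"dz": 2.5,"jaw": 0.2},
  {"rx": 0,"ry": 0,"rz": 0,"dx": 0,"dy": 0,"dz": 2.5,"jaw": 0.2},
])

```text
time: 23.4
tcp_pos: [0.5254, -0.0346, 0.1767]
tool_rot: [0.001, 2.618, -0.0]
force: [-0.3, 0.1, -5.4]
opening: 0.505
finger_force: 63.6
```

drive_tool([
  {"rx": 0,"ry": 0,"rz": 0,"dx": 0,"dy": 0,"dz": 0.5,"jaw": 0.2},
  {"rx": 0,"ry": 0,"rz": 0,"dx": 0,"dy": 0,"dz": 1,"jaw": 0.2},
  {"rx": 0,"ry": 0,"rz": 0,"dx": 0,"dy": 0,"dz": 1.5,"jaw": 0.2},
  {"rx": 0,"ry": 0,"rz": 0,"dx": 0,"dy": 0,"dz": 2,"jaw": 0.2},
  {"rx": 0,"ry": 0,"rz": 0,"dx": 0,"dy": 0,"dz": 2.5,"jaw": 0.2},
  {"rx": 0,"ry": 0,"rz": 0,"dx": 0,"dy": 0,"dz": 2.5,"jaw": 0.2},
  {"rx": 0,"ry": 0,"rz": 0,"dx": 0,"dy": 0,"dz": 2.5,"jaw": 0.2},
  {"rx": 0,"ry": 0,"rz": 0,"dx": 0,"dy": 0,"dz": 2.5,"jaw": 0.2},
])

```text
time: 24.4
tcp_pos: [0.5267, -0.0346, 0.1746]
tool_rot: [0.001, 2.618, -0.0]
force: [-0.2, -0.2, -6.4]
opening: 0.497
finger_force: 63.6
```

Now about -66.5 mm.

drive_tool([
  {"rx": 0,"ry": 0,"rz": 0,"dx": 0,"dy": 0,"dz": 0.5,"jaw": 0.2},
  {"rx": 0,"ry": 0,"rz": 0,"dx": 0,"dy": 0,"dz": 1,"jaw": 0.2},
  {"rx": 0,"ry": 0,"rz": 0,"dx": 0,"dy": 0,"dz": 1.5,"jaw": 0.2},
  {"rx": 0,"ry": 0,"rz": 0,"dx": 0,"dy": 0,"dz": 2,"jaw": 0.2},
  {"rx": 0,"ry": 0,"rz": 0,"dx": 0,"dy": 0,"dz": 2.5,"jaw": 0.2},
  {"rx": 0,"ry": 0,"rz": 0,"dx": 0,"dy": 0,"dz": 2.5,"jaw": 0.2},
  {"rx": 0,"ry": 0,"rz": 0,"dx": 0,"dy": 0,"dz": 2.5,"jaw": 0.2},
  {"rx": 0,"ry": 0,"rz": 0,"dx": 0,"dy": 0,"dz": 2.5,"jaw": 0.2},
])

```text
time: 25.4
tcp_pos: [0.5279, -0.0346, 0.1724]
tool_rot: [0.001, 2.618, -0.0]
force: [0.2, -0.0, -6.5]
opening: 0.502
finger_force: 63.6
```

drive_tool([
  {"rx": 0,"ry": 0,"rz": 0,"dx": 0,"dy": 0,"dz": 0.5,"jaw": 0.2},
  {"rx": 0,"ry": 0,"rz": 0,"dx": 0,"dy": 0,"dz": 1,"jaw": 0.2},
  {"rx": 0,"ry": 0,"rz": 0,"dx": 0,"dy": 0,"dz": 1.5,"jaw": 0.2},
  {"rx": 0,"ry": 0,"rz": 0,"dx": 0,"dy": 0,"dz": 2,"jaw": 0.2},
  {"rx": 0,"ry": 0,"rz": 0,"dx": 0,"dy": 0,"dz": 2.5,"jaw": 0.2},
  {"rx": 0,"ry": 0,"rz": 0,"dx": 0,"dy": 0,"dz": 2.5,"jaw": 0.2},
  {"rx": 0,"ry": 0,"rz": 0,"dx": 0,"dy": 0,"dz": 2.5,"jaw": 0.2},
  {"rx": 0,"ry": 0,"rz": 0,"dx": 0,"dy": 0,"dz": 2.5,"jaw": 0.2},
])

```text
time: 26.4
tcp_pos: [0.5291, -0.0346, 0.1713]
tool_rot: [-0.0, 2.618, -0.0]
force: [-8.2, -0.8, 2.7]
opening: 0.502
finger_force: 64.9
```

Contact felt: about 12 N along the axis at c≈-71 mm, within the 55–75 mm range. Hold briefly, then release and retreat along the axis.

drive_tool([
  {"rx": 0,"ry": 0,"rz": 0,"dx": 0,"dy": 0,"dz": 0,"jaw": 0.2},
  {"rx": 0,"ry": 0,"rz": 0,"dx": 0,"dy": 0,"dz": 0,"jaw": 0.2},
  {"rx": 0,"ry": 0,"rz": 0,"dx": 0,"dy": 0,"dz": 0,"jaw": 0.2},
  {"rx": 0,"ry": 0,"rz": 0,"dx": 0,"dy": 0,"dz": 0,"jaw": 0.6},
  {"rx": 0,"ry": 0,"rz": 0,"dx": 0,"dy": 0,"dz": 0,"jaw": 0.7},
  {"rx": 0,"ry": 0,"rz": 0,"dx": 0,"dy": 0,"dz": 0,"jaw": 0.8},
  {"rx": 0,"ry": 0,"rz": 0,"dx": 0,"dy": 0,"dz": 0,"jaw": 0.8},
  {"rx": 0,"ry": 0,"rz": 0,"dx": 0,"dy": 0,"dz": 0,"jaw": 0.8},
])

```text
time: 27.4
tcp_pos: [0.5293, -0.0346, 0.1703]
tool_rot: [0.001, 2.617, -0.001]
force: [-0.2, -0.8, -0.8]
opening: 0.799
finger_force: 0.0
```

drive_tool([
  {"rx": 0,"ry": 0,"rz": 0,"dx": 0,"dy": 0,"dz": -5,"jaw": 0.8},
  {"rx": 0,"ry": 0,"rz": 0,"dx": 0,"dy": 0,"dz": -15,"jaw": 0.8},
  {"rx": 0,"ry": 0,"rz": 0,"dx": 0,"dy": 0,"dz": -30,"jaw": 0.8},
  {"rx": 0,"ry": 0,"rz": 0,"dx": 0,"dy": 0,"dz": -50,"jaw": 0.8},
  {"rx": 0,"ry": 0,"rz": 0,"dx": 0,"dy": 0,"dz": -75,"jaw": 0.8},
  {"rx": 0,"ry": 0,"rz": 0,"dx": 0,"dy": 0,"dz": -100,"jaw": 0.8},
  {"rx": 0,"ry": 0,"rz": 0,"dx": 0,"dy": 0,"dz": -115,"jaw": 0.8},
  {"rx": 0,"ry": 0,"rz": 0,"dx": 0,"dy": 0,"dz": -115,"jaw": 0.8},
])

```text
time: 28.4
tcp_pos: [0.4719, -0.0348, 0.2721]
tool_rot: [0.001, 2.614, -0.003]
force: [1.0, 0.3, 0.1]
opening: 0.8
finger_force: 0.0
```

```bash
python3 - <<'E'
from goal import *
from plant import eyes
print(s['force'],s['opening'])
im=eyes.get_image('wrist');c=im['color'][:,:,::-1].copy()
for P in (world(p,A@[-.109,.0026,.0818-.071+.14]+[0,0,.13]),world(p,[-.185,0,0])):
    u=proj(im,P)[0];print(u.round());cv2.circle(c,tuple(u.astype(int)),3,(0,0,255),-1)
cv2.imwrite('pics/end.png',c)
E
```

```text
[0.99936327 0.30739204 0.10523689] 0.7999349171584444
[319. 252.]
[317.  98.]
```

View pics/end.png

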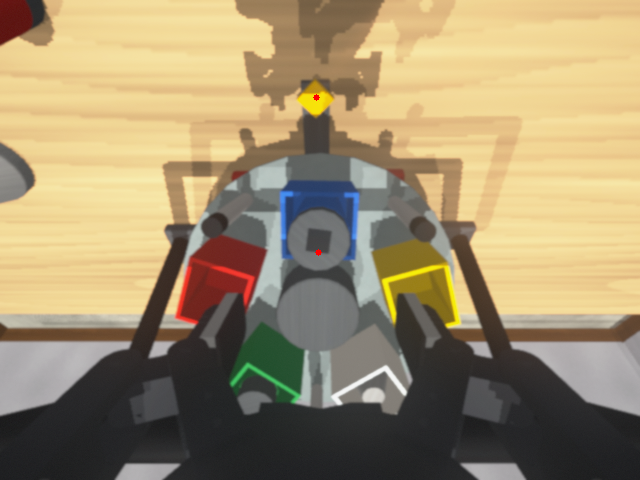

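The socket stands in the blue bin with its top at (319,240), the bin is in line with the arrow at (317,98), and the gripper is clear. Handing in.

```bash
python3 -c "
from plant import ticket
print(ticket.job_done())"
```

```text
the job is handed in; nothing more can be done
None
```

The blue bin is at the arrow (about 3 mm off), the blue socket stands released on its floor after about 12 N of contact, and the job was handed in at about 28 s; no verdict was returned.

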